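# Focus the label camera and feed it a cup box

## Task

First turn the focus knob on the sloping control box until its pointed end lines up with the metal index tab on the dial rim, leaving the tab where it is set. Then slide the lying cup box, keeping it down on the table, in between the guide rails and under the camera head until its far end is fully home against the end stop. Do not disturb the cup, the sticker roll, the stack of lids or the standing box, and let go of everything at the end.

Things in the scene. Friction and masses are not known exactly. Their poses are not given: they have to be found in the camera images.
- console: Grey wedge-shaped control box fixed to the table, 150 x 160 mm, 30 mm high in front, 135 mm at the back. Its panel leans 35 degrees from level, looking up and towards the robot, and carries the focus knob in the middle of a white dial 136 mm across. Origin: on the table under its middle; x points away from the robot, z up.
- knob_grip (a point): Black focus knob: round skirt 84 mm across, its top 13 mm above the panel, with an upright bar 80 mm long, 18 mm wide, up to 50 mm above the panel; one bar end tapers to a point. This point is on the turning axis, 38 mm above the panel, the place to grip the bar across its width. Axes: z along the turning axis (tilted 35 degrees), out of the panel; x along the bar to its pointed end.
- pointer_end (a point): The spot on the knob just beyond the bar's pointed end, 46 mm from the turning axis and 9 mm above the panel. It turns with the knob and meets tab_point when the pointer lines up with the tab. Same axes as knob_grip.
- tab_point (a point): Inner point of the index tab: a dark steel tab like an arrowhead, 20 mm wide, 28 mm long, 7 mm thick, on the white dial rim outside the knob's skirt, pointing at the knob's axis. This point is 46 mm from the axis and 9 mm above the panel. Axes: z out of the panel, x outwards from the axis. The tab is stiff and stays where it is set.
- focus_knob (a joint): Angle of the focus knob, rad: 0 when the pointed end points straight up the slope, growing as the knob turns clockwise seen from above the panel. It turns from -1.7 to 1.7 with light friction and stays where it is left.
- index_tab (a joint): Angle at which the index tab is set on the rim, rad, counted as for the knob: the knob is right when both angles are equal.
- cup_box: Olive-grey closed cup box lying on the table in front of the rails, 160 mm long (its x), 58 mm wide (y), 72 mm high, white label on top of its far half. 0.2 to 0.42 kg. Origin: centre of its underside; x points along its length, away from the robot.
- station: Label-camera station fixed to the table, axes as home, same origin. Aluminium rails 18 mm high, 10 mm thick, 64 mm apart inside, x = -35 to +80 mm, with flared mouths out to x = -70 (84 mm apart). Grey camera head bridges them from x = 10 to 80, 142 mm wide, underside 88 mm up, top 144 mm, white camera on it to 222 mm; its posts, x = 27 to 63, are 106 mm apart inside.
- home (a point): Point on the table midway between the rails where the centre of the box's underside is when the box is fully home. x points along the rails towards the end stop (away from the robot), y left, z up. The stop's face is at x = +80 mm (84 mm wide, 50 mm high). When home, the near 90 mm of the box stays out in front of the camera head.
- cup: Bystander: dark brown cup, 84 mm across, 110 mm high, standing between the two machines. Origin: centre of its underside.
- roll: Bystander: roll of stickers lying flat, 92 mm across with a 64 mm hole, 32 mm high, in front of the robot. Origin: centre of its underside.
- lids: Bystander: stack of four olive-grey lids, 88 mm across, 50 mm high, to the robot's right. Origin: centre of its underside.
- spare_box: Bystander: olive-grey box standing upright, 90 x 90 x 170 mm high, to the robot's left. Origin: centre of its underside.
Things that resemble listed ones, but are neither listed nor needed, are in the scene too. Leave any purple look-alike of the console alone.

How it is judged:
By the outcome, as a careful person would: the job done as asked, in the order asked, and still so for the second after the job is handed in, with the robot touching nothing.
It also fails if it takes over 67 s, if anything falls off the work surface, if the arm or the gripper's body presses on something with over 40 N, if the wrist force passes 120 N, or if a joint passes its speed limit or range.

## Robot

A 6-joint arm with a two-finger parallel gripper is mounted at the origin on the work surface. World frame = base frame: x ahead of the robot, y to its left, z up, the work surface at z = 0. Lengths are in m, angles in rad, forces in N, time in s.
With the tool pointing down it reaches from about 0.275 to 0.775 m from the base axis. Payload 14.6 kg.
Tool frame: the origin (TCP) lies midway between the tips of the shut fingers; the grasp point (between the pads) lies 19 mm behind it (arm.pinch_z is the z of the grasp point in the tool frame, in m); z points along the fingers, y is the direction in which the jaws open and shut (so a half turn about z gives the same grasp; the last joint's range is limited). The gripper opens to 85 mm and grips with 20 to 120 N. Pads are 22 mm wide; open, the fingers measure 114 mm over their backs; the gripper's body (76 mm by 85 mm) begins 54 mm behind the grasp point. The pads swing forward as they close: fully open they stand 13 mm farther back than shut.
Start: joints at [-1.274, 0.263, -0.048, 1.259, 0, 1.415], TCP at [0.229, -0.472, 0.231] pointing down, gripper open.
Joint ranges: [-2.65, 2.65], [-0.89, 1.7], [-1.18, 1.37], [-2.13, 2.11], [-1.35, 1.29], [-3.14, 3.14]. Speed limits (rad/s): [1.89, 1.89, 2.57, 2.79, 3.14, 3.14].

## Interface

Orientations are given as a unit quaternion [w, x, y, z].
In Python, from plant import arm, viewer, ticket, nets gives the robot as it stands.
- The arm moves only by the tool apply_moves, never from a script. Its argument "plan" is a list of rows, each a list of 3 entries, a list of its own where there are three numbers: the shift along the tool's x, y, z scaled (see below), then the turn, a rotation vector about the tool's x, y, z scaled (see below), then the closure, from -1 (fully open) to 1 (shut). In form: [[[tx, ty, tz], [wx, wy, wz], grip], ...]. A call has 1 to 10 rows; each row is the pose to reach, as a shift and turn from the pose commanded when the call began, along the tool's axes at that moment; what a row does not reach only later rows make up. The controller multiplies each number of a shift by 12 cm and each number of a turn by 30 degrees. A row lasts 1/8 s, in which the tool goes at most 62.5 mm and 10.7 degrees, less where a joint would pass 70% of its speed; a pose out of reach is approached as far as the arm can. A call with a number of a shift or a turn outside -1 to 1 is refused whole. A call with a gripper value outside its range is refused whole. The fingers move at their own pace and stop on an object; "newtons" is the grip in N (left out, the last holds). Time passes only in rows, so rows that repeat a pose let the fingers close. It gives the time, the measured TCP pose, the force and the opening at its end, in the units of the state.
- arm.get_state(): the state, without advancing time (a new reading comes with each control period).
- viewer.capture(name): name is "side" or "top"; returns a dict with "frame" (384x512x3 uint8, blue, green, red), "K" (3x3 intrinsics, pixels), "position" and "rotation" of the camera in the world. Camera axes: x right, y down, z forward; pixel columns grow to the right and rows downward; lengths in m; the calibration is good to about 2 mm. A picture is of the moment at which its call begins. There is no depth.
- ticket.sign_off(): hands the job in, once; it reports no verdict.
Trained networks look in a picture, given as the dict that the camera call returned (one of the last four; its "shot" number tells which), for a name from the list of things; names that differ only in an ending like _2 or _b are one class to them, and where a whole thing is asked for, a point or a joint stands for the part that bears it (a point fixed in the world has none). Each returns a list of dicts, best first, with "confidence" (0 to 1); they miss things now and then, are a little off and sometimes report something else, mostly with a low value. They report only what shows in the picture. A call takes as long as a camera call. They do not tell look-alikes from the thing itself.
- nets.regions_of(picture, query): "mask" (384x512 bool, what is visible of it) and "extent" ([centre column, centre row, width, height] in pixels, round what is visible of it).
The state is a dict: "time_s": time; "joint_pos": joint angles; "joint_velocities": joint speeds; "joint_torque": joint torques, N m; "eef_pos": TCP position; "tcp_rot": TCP orientation; "wrist_force": force on the tool from outside, world axes, zero at the start; "moment": the same for the moment, N m; "grip_width": opening from 0.0 (shut) to 1.0 (fully open).
Only numpy, scipy, OpenCV 4.12 (cv2) and the standard library are available. Lean on these libraries where they do the work, as an engineer would, in place of code of your own. Each camera call takes 0.05 s, during which the arm holds its last target. There are 200 camera calls.

## Working session

There is one attempt and no reset: what is moved stays moved. The work goes in short steps, Python scripts to look and compute and a tool call to move; the robot and the scene stay as the last step left them, time stands still between calls to the robot, and variables do not carry over. Pictures are saved under pics/ and viewed, about 8 in all and at most 12, crops included, and the job is handed in when it is done.

Besides the shell and the picture viewer there is one more tool, called after ">>>" as name(argument=value, ...) on one line, values as JSON. apply_moves: Moves the arm, as the interface text tells. Shifts and turns lie within -1 to 1; 1 stands for 12 cm of shift or 30 degrees of turn. Its arguments: {"type":"object","properties":{"plan":{"type":"array"},"newtons":{"type":"number"}},"required":["plan"]}

```bash
ls; mkdir -p pics
cat > h.py <<'E'
import numpy as np, cv2
from scipy.spatial.transform import Rotation as R
from plant import arm, viewer, ticket, nets
def ray(p,u,v):
    d=np.array(p["rotation"])@np.linalg.inv(p["K"])@np.array([u,v,1.]); return np.array(p["position"]),d
def at_z(p,u,v,z):
    o,d=ray(p,u,v); return o+d*(z-o[2])/d[2]
def proj(p,X):
    c=(np.atleast_2d(X)-p["position"])@np.array(p["rotation"]); q=c@np.array(p["K"]).T; return q[:,:2]/q[:,2:]
def tri(p1,a,p2,b):
    A=[];y=[]
    for p,(u,v) in((p1,a),(p2,b)):
        o,d=ray(p,u,v); d=d/np.linalg.norm(d); M=np.eye(3)-np.outer(d,d); A.append(M); y.append(M@o)
    return np.linalg.lstsq(np.vstack(A),np.hstack(y),rcond=None)[0]
def tool():
    s=arm.get_state(); q=s["tcp_rot"]; return s,R.from_quat([q[1],q[2],q[3],q[0]])
E
python3 - <<'E'
from h import *
s=arm.get_state(); print(s["eef_pos"],s["tcp_rot"],arm.pinch_z)
for n in("top","side"):
    p=viewer.capture(n); cv2.imwrite(f"pics/{n}0.png",cv2.resize(p["frame"],None,fx=1.5,fy=1.5,interpolation=cv2.INTER_CUBIC))
    print(n,np.round(p["position"],3),np.round(p["rotation"],3).tolist(),p["K"][0][0])
    for q in["console","focus_knob","index_tab","cup_box","station","cup","roll","lids","spare_box"]:
        print(q,[(round(r["confidence"],2),np.round(r["extent"]).tolist(),int(r["mask"].sum())) for r in nets.regions_of(p,q)])
E
```

```text
pics
[ 0.22911428 -0.4720568   0.23081626] [-5.44836076e-04  9.74594355e-01  2.23976660e-01 -4.14804794e-05] -0.0187
top [0.307 0.021 1.689] [-0.05, 0.71, -0.7, 0.052] 412.98245192553605
console [(0.96, [312.0, 234.0, 51.0, 44.0], 1161), (0.61, [320.0, 165.0, 45.0, 49.0], 1832), (0.39, [322.0, 169.0, 21.0, 18.0], 327), (0.39, [256.0, 222.0, 23.0, 24.0], 215)]
focus_knob [(0.6, [323.0, 166.0, 18.0, 21.0], 341)]
index_tab []
cup_box [(0.68, [206.0, 212.0, 20.0, 43.0], 666), (0.57, [258.0, 222.0, 20.0, 24.0], 170)]
station [(0.91, [192.0, 169.0, 46.0, 50.0], 980)]
cup [(0.73, [190.0, 168.0, 46.0, 47.0], 972), (0.55, [255.0, 154.0, 22.0, 24.0], 381)]
roll [(0.52, [258.0, 222.0, 22.0, 24.0], 224)]
lids [(0.87, [385.0, 184.0, 22.0, 20.0], 442)]
spare_box [(0.55, [140.0, 164.0, 35.0, 33.0], 1009), (0.26, [194.0, 171.0, 47.0, 50.0], 1101)]
side [0.329 1.083 1.446] [0.032, -0.114, 0.934, -0.336] 437.09093450539217
console [(0.77, [313.0, 178.0, 38.0, 46.0], 1306), (0.74, [255.0, 158.0, 36.0, 46.0], 1384)]
focus_knob [(0.69, [321.0, 172.0, 21.0, 18.0], 248), (0.69, [227.0, 254.0, 45.0, 55.0], 1313), (0.59, [257.0, 154.0, 18.0, 15.0], 226)]
index_tab [(0.25, [273.0, 258.0, 40.0, 24.0], 982), (0.16, [255.0, 155.0, 17.0, 16.0], 253)]
cup_box [(0.82, [272.0, 260.0, 42.0, 25.0], 1009)]
station [(0.59, [229.0, 253.0, 44.0, 59.0], 1296)]
cup [(0.75, [224.0, 200.0, 20.0, 26.0], 499)]
roll [(0.74, [256.0, 155.0, 17.0, 16.0], 243), (0.63, [291.0, 222.0, 29.0, 22.0], 395)]
lids [(0.61, [280.0, 130.0, 14.0, 20.0], 282)]
spare_box [(0.66, [206.0, 303.0, 35.0, 50.0], 1505)]
```

Run:
```python
from h import *
for n,(x,y,w,h) in {"top":(110,120,300,150),"side":(170,100,220,240)}.items():
    p=viewer.capture(n); f=800/w if n=="top" else 600/h
    cv2.imwrite(f"pics/{n}1.png",cv2.resize(p["frame"][y:y+h,x:x+w],None,fx=f,fy=f,interpolation=cv2.INTER_CUBIC))
```

```text
(no output)
```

View pics/top1.png

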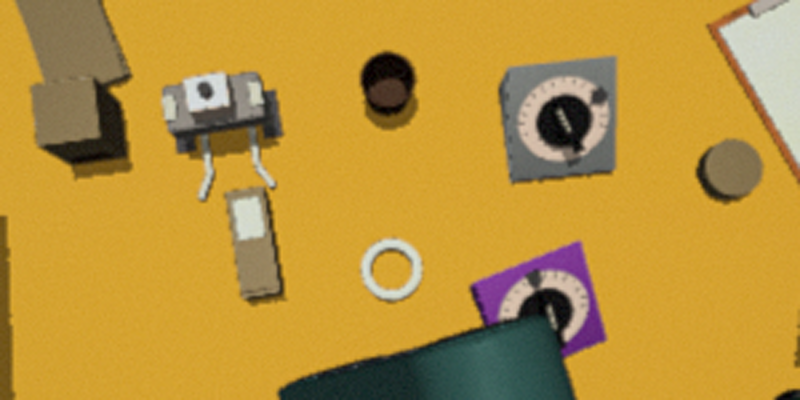

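View pics/side1.png

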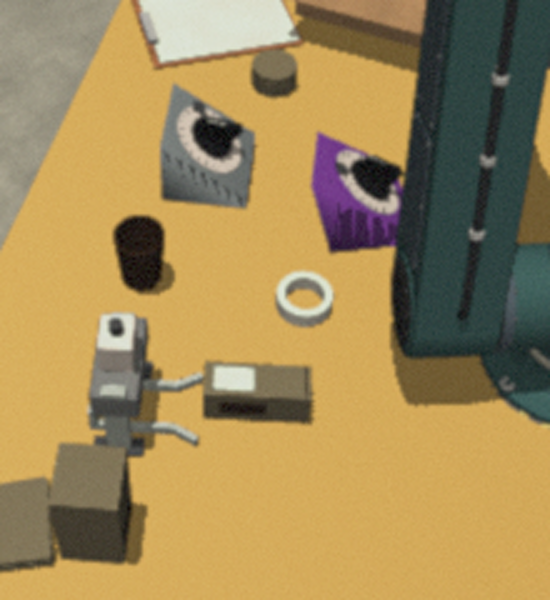

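```bash
cat >> h.py <<'E'
def avg(n,k=4):
    ps=[viewer.capture(n) for _ in range(k)]; p=ps[-1]; p=dict(p); p["avg"]=np.mean([q["frame"] for q in ps],0).astype(np.uint8); p["raw"]=ps[-1]; return p
def crop(p,c,r,w,h,f): return cv2.resize(p["avg"][r:r+h,c:c+w],None,fx=f,fy=f,interpolation=cv2.INTER_CUBIC)
E
python3 - <<'E'
from h import *
import pickle
t=avg("top"); s=avg("side"); pickle.dump((t,s),open("f0.pkl","wb"))
a=np.hstack([crop(t,295,138,50,50,8),crop(s,230,130,50,50,8)])
cv2.imwrite("pics/con.png",a)
b=np.hstack([crop(t,165,140,66,96,6),crop(s,200,215,100,72,4)[:].copy() if 0 else cv2.copyMakeBorder(crop(s,200,220,98,80,4),0,256,0,0,cv2.BORDER_CONSTANT)])
cv2.imwrite("pics/sta.png",b); print(a.shape,b.shape)
E
```

```text
(400, 800, 3) (576, 788, 3)
```

View pics/con.png

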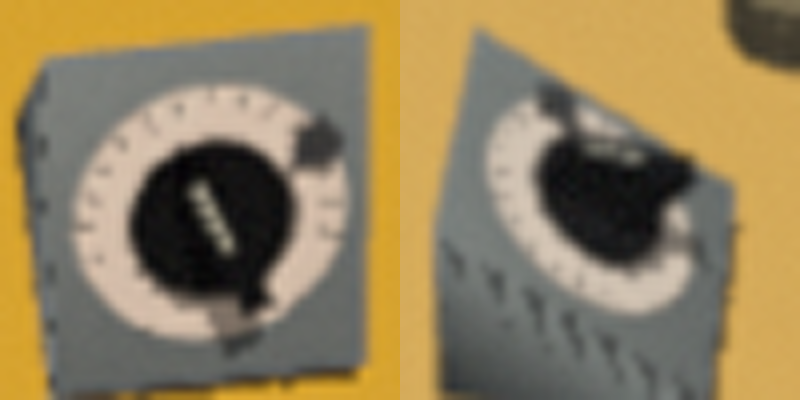

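View pics/sta.png

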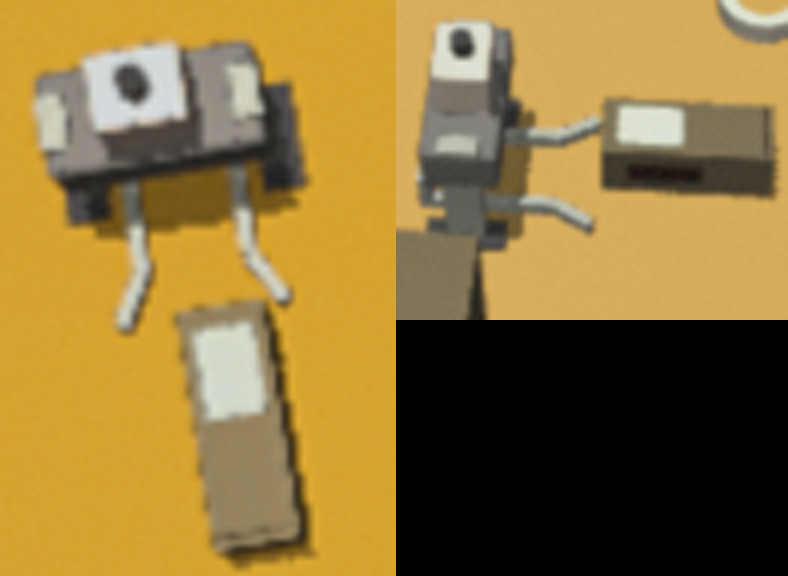

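```bash
sed -i 's/np.array(p\["rotation"\])/RM(p)/g' h.py
cat >> h.py <<'E'
def RM(p):
    q=p["rotation"]; return R.from_quat([q[1],q[2],q[3],q[0]]).as_matrix()
a35=np.radians(35); UP=np.array([np.cos(a35),0,np.sin(a35)]); NN=np.array([-np.sin(a35),0,np.cos(a35)])
def pan(th,r,h): return np.array([0,0,.0825])+r*(np.cos(th)*UP-np.sin(th)*np.array([0,1,0]))+h*NN
def world(pose,X):
    c,s=np.cos(pose[2]),np.sin(pose[2]); return np.atleast_2d(X)@np.array([[c,s,0],[-s,c,0],[0,0,1]])+[pose[0],pose[1],0]
def box(x0,x1,y0,y1,z0,z1): return np.array([[x,y,z] for x in(x0,x1) for y in(y0,y1) for z in(z0,z1)])
def render(p,pose,hulls,S=4):
    m=np.zeros((384*S,512*S),np.uint8)
    for h in hulls:
        q=((proj(p,world(pose,h))+.5)*S).astype(np.float32); cv2.fillConvexPoly(m,cv2.convexHull(q).astype(np.int32),1)
    return cv2.resize(m.astype(np.float32),(512,384),interpolation=cv2.INTER_AREA)
def fit(views,pose,hulls):
    from scipy.optimize import minimize
    def c(v):
        t=0
        for p,m in views:
            r=render(p,v,hulls); t+=np.abs(r-m).sum()/m.sum()
        return t
    o=minimize(c,pose,method="Nelder-Mead",options=dict(initial_simplex=np.array(pose)+np.vstack([np.zeros(3),np.diag([.02,.02,.15])]),xatol=2e-4,fatol=1e-4)); return o.x,o.fun
WEDGE=np.array([[x,y,z] for y in(-.08,.08) for x,z in((-.075,0),(-.075,.03),(.075,0),(.075,.135))])
CBOX=box(-.08,.08,-.029,.029,0,.072)
E
cat > m.py <<'E'
from h import *
import pickle
from scipy.optimize import least_squares
t,s=pickle.load(open("f0.pkl","rb"))
def sat(p,c,r,w,h,th=110):
    f=cv2.GaussianBlur(p["avg"],(0,0),.6); v=cv2.cvtColor(f,cv2.COLOR_BGR2HSV)
    m=np.zeros((384,512),np.float32); m[r:r+h,c:c+w]=(v[r:r+h,c:c+w,1]<th)|(v[r:r+h,c:c+w,2]<45)
    n,l,st,_=cv2.connectedComponentsWithStats(m.astype(np.uint8)); return (l==1+st[1:,4].argmax()).astype(np.float32)
knob=np.array([pan(a,.042,h) for a in np.linspace(0,6.3,30) for h in(0,.013)])
c0=at_z(t,320.5,165,.08)
cm=[(t,sat(t,290,132,60,62)),(s,sat(s,225,125,55,70))]
con,e=fit(cm,[c0[0],c0[1],.05],[WEDGE,knob]); print("console",con,e,[int(m.sum()) for _,m in cm])
c0=at_z(t,206,212,.05); bm=[]
for p,q in((t,(185,188,40,50)),(s,(245,243,55,32))): bm.append((p,sat(p,*q,th=135)))
b,e=fit(bm,[c0[0],c0[1],.15],[CBOX]); print("box",b,e,[int(m.sum()) for _,m in bm])
T=lambda u,v:(165+u/6-.5+.083,140+v/6-.5+.083); S=lambda u,v:(200+(u-396)/4-.4,220+v/4-.4)
pk=[(t,T(148,260),(-.035,.037,.018)),(t,T(125,328),(-.07,.047,.015)),(t,T(245,226),(-.035,-.037,.018)),(t,T(287,300),(-.07,-.047,.015)),
(t,T(38,75),(.08,.071,.144)),(t,T(250,42),(.08,-.071,.144)),(s,S(552,203),(-.035,.037,.018)),(s,S(592,228),(-.07,.047,.012)),(s,S(562,136),(-.035,-.037,.018))]
f=lambda v:np.hstack([proj(p,world(v,[X]))[0]-uv for p,uv,X in pk])
h0=at_z(t,197,185,.02); o=least_squares(f,[h0[0]+.05,h0[1],.16],loss="soft_l1"); print("home",o.x); print(np.round(f(o.x).reshape(-1,2),1).tolist())
hulls=[box(.01,.08,-.071,.071,.088,.144)]
for n,uv,cam in(("tab",(295+318/8-.44,138+145/8-.44),t),("tabS",(230+155/8-.44,130+103/8-.44),s)):
    best=min((np.hypot(*(proj(cam,world(con,pan(th,.060,.005)))[0]-uv)),th) for th in np.linspace(-1.7,1.7,341)); print(n,best)
# overlay
img=[]
for p,(c,r,w,h,f) in((t,(295,138,50,50,8)),(s,(230,130,50,50,8))):
    g=crop(p,c,r,w,h,f)
    D=lambda X,col:[cv2.circle(g,tuple(np.int32((q-[c,r]+.5)*f)),1,col,-1) for q in proj(p,world(con,X))]
    D(np.array([a+(b-a)*k for a in WEDGE for b in WEDGE if (a==b).sum()>=2 for k in np.linspace(0,1,30)]),(0,0,255))
    D([pan(a,.068,0) for a in np.linspace(0,6.3,90)],(255,0,0))
    D([pan(a,.042,.013) for a in np.linspace(0,6.3,90)],(0,255,0))
    import sys
    k=float(sys.argv[1]); D([pan(k,x,.05)for x in np.linspace(-.04,.04,30)],(255,0,255)); D([pan(k,.046,.009)],(0,255,255)); D([pan(float(sys.argv[2]),r,.007) for r in np.linspace(.046,.074,15)],(255,255,0))
    img.append(g)
cv2.imwrite("pics/ov.png",np.hstack(img))
E
python3 m.py -0.5 0.9
```

```text
console [ 0.64793164 -0.24281145  0.11830369] 0.07414007186889648 [1789, 1413]
box [0.45996288 0.21467446 0.18926423] 0.24094533920288086 [594, 1048]
home [0.60921381 0.26152809 0.17269113]
[[-1.2, 1.7], [1.4, -0.8], [0.5, 4.5], [-2.8, 0.3], [-0.9, -0.6], [0.5, -0.7], [0.5, 0.2], [-0.4, -2.3], [-0.3, -0.0]]
tab (np.float64(0.39306158531450963), np.float64(1.01))
tabS (np.float64(0.8988866354000519), np.float64(0.95))
```

View pics/ov.png

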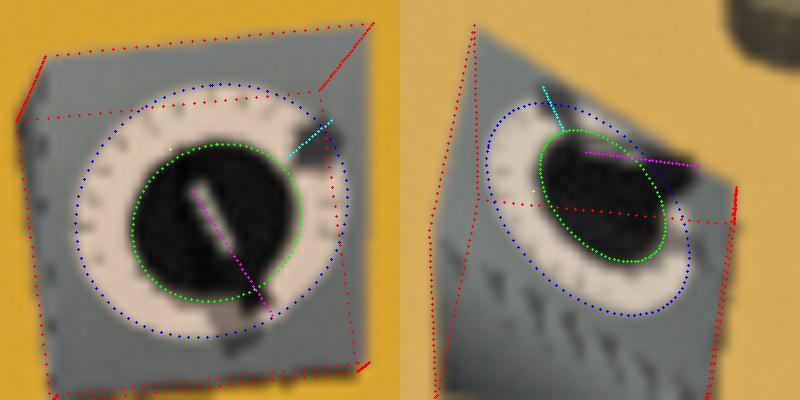

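```bash
cat >> h.py <<'E'
CON=np.array([.6479,-.2428,.1183])
def Rk(th):
    c=world([0,0,CON[2]],[np.cos(th)*UP-np.sin(th)*np.array([0,1,0]),NN]); x,z=-c[0],-c[1]
    return R.from_matrix(np.array([x,np.cross(z,x),z]).T)
def kp(h): return world(CON,[pan(0,0,h)])[0]   # TCP height h above panel
def seq(wps,p=None,r=None):
    """wps: list of (pos,Rot); prints scaled numbers per call"""
    if p is None: s,r=tool(); p=np.array(s["eef_pos"])
    for q,Q in wps:
        d=r.inv().apply(np.array(q)-p)/.12; w=(r.inv()*Q).as_rotvec(degrees=True)/30
        print(np.round(d,3).tolist(),np.round(w,3).tolist()); p,r=np.array(q),Q
E
python3 - <<'E'
from h import *
s,r=tool(); p=np.array(s["eef_pos"]); F=Rk(-.5); pre=kp(.11)
print(pre,kp(.019),F.as_matrix().round(2).tolist(),s["time_s"])
# yaw only phase
tgt=R.from_rotvec([0,0,0])
a=R.from_euler("z",-29.5,degrees=True)
w=[];q=r
via=[[.26,-.44,.27],[.32,-.40,.28],[.38,-.36,.28],[.44,-.32,.28],[.5,-.28,.26]]
for v in via: q=q*a; w.append((v,q))
rel=(q.inv()*F).as_rotvec(); n=3
print("rem deg",np.degrees(np.linalg.norm(rel)))
for k in range(1,n+1): w.append((np.array(via[-1])+(pre-via[-1])*k/n,q*R.from_rotvec(rel*k/n)))
seq(w,p,r)
E
```

```text
[ 0.58524757 -0.25024655  0.17260672] [ 0.63707822 -0.24408622  0.09806389] [[-0.66, -0.49, 0.57], [-0.56, 0.83, 0.07], [-0.5, -0.27, -0.82]] 1.5
rem deg 54.188510472186614
[0.348, -0.13, -0.323] [0.0, -0.0, -0.983]
[0.558, 0.222, -0.083] [-0.0, -0.0, -0.983]
[0.377, 0.468, -0.0] [-0.0, -0.0, -0.983]
[0.097, 0.593, -0.0] [-0.0, 0.0, -0.983]
[-0.207, 0.564, 0.167] [-0.0, 0.0, -0.983]
[-0.226, 0.109, 0.243] [0.053, -0.394, -0.452]
[-0.192, 0.067, 0.284] [0.053, -0.394, -0.452]
[-0.142, 0.035, 0.317] [0.053, -0.394, -0.452]
```

>>> apply_moves(plan=[[[0.35, -0.13, -0.32], [0, 0, -0.98], -1], [[0.35, -0.13, -0.32], [0, 0, -0.98], -1], [[0.35, -0.13, -0.32], [0, 0, -0.98], -1]])

```text
time_s: 1.88
eef_pos: [0.2606, -0.4398, 0.2701]
tcp_rot: [0.0, 0.884, 0.467, -0.0]
wrist_force: [-0.0, -0.1, -1.0]
grip_width: 1.003
```

>>> apply_moves(plan=[[[0.56, 0.22, -0.08], [0, 0, -0.98], -1], [[0.56, 0.22, -0.08], [0, 0, -0.98], -1], [[0.56, 0.22, -0.08], [0, 0, -0.98], -1]])

```text
time_s: 2.25
eef_pos: [0.321, -0.3991, 0.2795]
tcp_rot: [0.0, 0.737, 0.676, -0.0]
wrist_force: [0.8, -0.6, -0.4]
grip_width: 1.0
```

>>> apply_moves(plan=[[[0.38, 0.47, 0], [0, 0, -0.98], -1], [[0.38, 0.47, 0], [0, 0, -0.98], -1], [[0.38, 0.47, 0], [0, 0, -0.98], -1]])

```text
time_s: 2.62
eef_pos: [0.3814, -0.3589, 0.2792]
tcp_rot: [0.0, 0.541, 0.841, 0.0]
wrist_force: [-0.1, -0.7, 1.1]
grip_width: 1.002
```

>>> apply_moves(plan=[[[0.1, 0.59, 0], [0, 0, -0.98], -1], [[0.1, 0.59, 0], [0, 0, -0.98], -1], [[0.1, 0.59, 0], [0, 0, -0.98], -1]])

```text
time_s: 3.0
eef_pos: [0.4411, -0.319, 0.2791]
tcp_rot: [-0.0, 0.31, 0.951, 0.0]
wrist_force: [0.3, -0.7, -0.1]
grip_width: 0.999
```

>>> apply_moves(plan=[[[-0.2, 0.56, 0.17], [0, 0, -0.98], -1], [[-0.2, 0.56, 0.17], [0, 0, -0.98], -1], [[-0.2, 0.56, 0.17], [0, 0, -0.98], -1], [[-0.2, 0.56, 0.17], [0, 0, -0.98], -1]])

```text
time_s: 3.5
eef_pos: [0.4996, -0.2799, 0.2588]
tcp_rot: [-0.0, 0.062, 0.998, 0.0]
wrist_force: [-0.7, 0.2, 0.2]
grip_width: 1.002
```

Run:
```python
from h import *
s,r=tool(); p=np.array(s["eef_pos"]); F=Rk(-.5); pre=kp(.11); print(p,s["time_s"],np.round(s["joint_pos"],2))
rel=(r.inv()*F).as_rotvec()
seq([(p+(pre-p)*k/2,r*R.from_rotvec(rel*k/2)) for k in(1,2)],p,r)
```

```text
[ 0.49964147 -0.2798608   0.25878659] 3.5 [-0.65  0.34  0.14  1.37 -0.   -0.53]
[-0.339, 0.167, 0.359] [0.077, -0.592, -0.687]
[-0.255, 0.074, 0.448] [0.077, -0.592, -0.687]
```

>>> apply_moves(plan=[[[-0.34, 0.17, 0.36], [0.08, -0.59, -0.69], -1], [[-0.34, 0.17, 0.36], [0.08, -0.59, -0.69], -1], [[-0.34, 0.17, 0.36], [0.08, -0.59, -0.69], -1], [[-0.34, 0.17, 0.36], [0.08, -0.59, -0.69], -1]])

```text
time_s: 4.0
eef_pos: [0.5415, -0.2649, 0.216]
tcp_rot: [0.151, -0.116, 0.981, -0.03]
wrist_force: [0.2, 0.4, -0.1]
grip_width: 1.002
```

>>> apply_moves(plan=[[[-0.25, 0.07, 0.45], [0.08, -0.59, -0.69], -1], [[-0.25, 0.07, 0.45], [0.08, -0.59, -0.69], -1], [[-0.25, 0.07, 0.45], [0.08, -0.59, -0.69], -1], [[-0.25, 0.07, 0.45], [0.08, -0.59, -0.69], -1]])

```text
time_s: 4.5
eef_pos: [0.5844, -0.2513, 0.1715]
tcp_rot: [0.293, -0.289, 0.909, -0.058]
wrist_force: [0.4, -0.1, -1.5]
grip_width: 1.0
```

Run:
```python
from h import *
F=Rk(-.5); s,r=tool(); print(s["eef_pos"],s["time_s"],np.round(s["joint_pos"],2))
seq([(kp(.11),F),(kp(.021),F)])
```

```text
[ 0.58443661 -0.25134249  0.17153179] 4.5 [-0.73  0.21 -0.48  0.45  0.44 -1.25]
[-0.014, 0.002, -0.003] [-0.001, -0.009, -0.002]
[0.0, -0.0, 0.742] [0.0, 0.0, 0.0]
```

>>> apply_moves(newtons=30, plan=[[[-0.014, 0.002, 0.4], [0, -0.01, 0], -1], [[-0.014, 0.002, 0.74], [0, -0.01, 0], -1], [[-0.014, 0.002, 0.74], [0, -0.01, 0], -1], [[-0.014, 0.002, 0.74], [0, -0.01, 0], 1], [[-0.014, 0.002, 0.74], [0, -0.01, 0], 1], [[-0.014, 0.002, 0.74], [0, -0.01, 0], 1], [[-0.014, 0.002, 0.74], [0, -0.01, 0], 1], [[-0.014, 0.002, 0.74], [0, -0.01, 0], 1]])

```text
time_s: 5.5
eef_pos: [0.6367, -0.2444, 0.1012]
tcp_rot: [0.297, -0.292, 0.907, -0.059]
wrist_force: [-3.6, -1.6, 7.4]
grip_width: 0.203
```

Run:
```python
from h import *
F=Rk(-.5); s,r=tool(); print(s["eef_pos"],kp(.021),s["time_s"],np.round(s["joint_pos"],2),s["wrist_force"],s["moment"],s["grip_width"])
print((F.inv()*r).as_rotvec(degrees=True))
t,sd=avg("top",3),avg("side",3)
cv2.imwrite("pics/g.png",np.hstack([crop(t,290,133,50,50,8),crop(sd,230,125,50,50,8)]))
```

```text
[ 0.63672226 -0.24437998  0.10119206] [ 0.63593908 -0.24422161  0.09970219] 5.5 [-0.66  0.34 -0.53  0.24  0.42 -1.18] [-3.57059399 -1.5544876   7.43837441] [-0.07776822  0.24163324 -0.10260739] 0.20314544258708725
[ 0.18336834 -0.19793015 -0.26941112]
```

View pics/g.png

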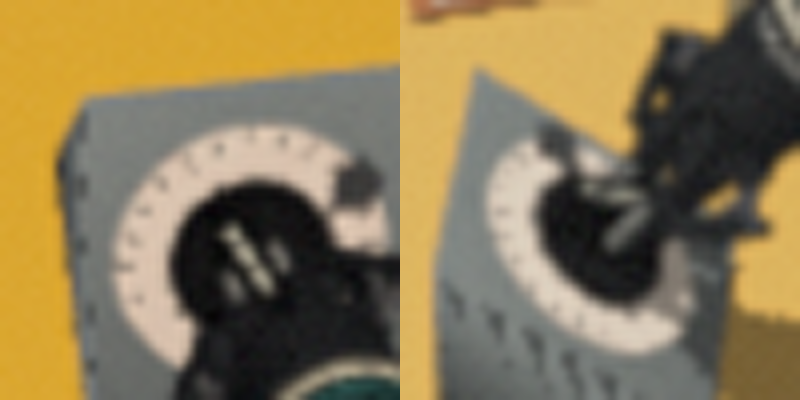

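>>> apply_moves(plan=[[[0, 0, -0.02], [0, 0, 0.3], 1], [[0, 0, -0.02], [0, 0, 0.6], 1], [[0, 0, -0.02], [0, 0, 0.9], 1], [[0, 0, -0.02], [0, 0, 1.0], 1], [[0, 0, -0.02], [0, 0, 1.0], 1]])

```text
time_s: 6.42
eef_pos: [0.636, -0.2447, 0.1021]
tcp_rot: [0.302, -0.047, 0.952, 0.02]
wrist_force: [19.9, -4.4, -15.3]
grip_width: 0.202
```

>>> apply_moves(plan=[[[0, 0, 0], [0, 0, 0.3], 1], [[0, 0, 0], [0, 0, 0.6], 1], [[0, 0, 0], [0, 0, 0.9], 1], [[0, 0, 0], [0, 0, 1.0], 1], [[0, 0, 0], [0, 0, 1.0], 1]])

```text
time_s: 7.05
eef_pos: [0.636, -0.245, 0.1021]
tcp_rot: [0.286, 0.201, 0.932, 0.098]
wrist_force: [19.5, -5.8, -16.7]
grip_width: 0.201
```

```bash
cat > tab.py <<'E'
from h import *
from scipy.optimize import minimize_scalar
# tab angle: dark mean along the annulus r=.050...070 at h .007, sampled in averaged picture
def tabang(p,lo=.6,hi=1.4):
    g=cv2.cvtColor(p["avg"],cv2.COLOR_BGR2GRAY).astype(np.float32)
    th=np.linspace(lo,hi,161); P=[]
    for a in th:
        q=proj(p,world(CON,[pan(a,r,.007) for r in np.linspace(.055,.066,8)])).astype(np.float32)
        P.append(cv2.remap(g,q[:,:1].copy(),q[:,1:].copy(),cv2.INTER_LINEAR).mean())
    P=np.array(P); w=np.clip((P.max()+P.min())/2-P,0,None); return (w*th).sum()/w.sum(),np.round(P[::16]).tolist()
def kang(r):
    c=world([0,0,CON[2]],[UP,[0,1,0]]); x=-r.as_matrix()[:,0]; return np.arctan2(-x@c[1],x@c[0])
if __name__=="__main__":
    s,r=tool(); print(s["eef_pos"],s["wrist_force"],s["moment"],np.round(s["joint_pos"],2),s["time_s"],"knob by tool",kang(r))
    for n in("top","side"): print(n,tabang(avg(n,3)))
    import pickle
    for p in pickle.load(open("f0.pkl","rb")): print("first",tabang(p))
E
python3 tab.py
```

```text
[ 0.63600588 -0.24499352  0.1020929 ] [ 19.48197319  -5.76802992 -16.68067375] [-1.07853087 -0.64994519 -0.96203466] [-0.66  0.34 -0.52  0.24  0.42 -0.13] 7.05 knob by tool 0.5430105702529269
top (np.float64(0.9882733239290336), [195.0, 183.0, 139.0, 83.0, 59.0, 57.0, 64.0, 98.0, 148.0, 181.0, 186.0])
side (np.float64(1.154981124731767), [185.0, 161.0, 122.0, 91.0, 77.0, 69.0, 65.0, 61.0, 54.0, 40.0, 43.0])
first (np.float64(0.9887400067378247), [192.0, 180.0, 136.0, 82.0, 59.0, 56.0, 63.0, 96.0, 146.0, 179.0, 182.0])
first (np.float64(0.9764504884531412), [175.0, 152.0, 115.0, 85.0, 73.0, 68.0, 76.0, 103.0, 141.0, 165.0, 168.0])
```

>>> apply_moves(plan=[[[0, 0, 0.015], [0, 0, 0.3], 1], [[0, 0, 0.015], [0, 0, 0.6], 1], [[0, 0, 0.015], [0, 0, 0.84], 1], [[0, 0, 0.015], [0, 0, 0.84], 1], [[0, 0, 0.015], [0, 0, 0.84], 1]])

```text
time_s: 7.98
eef_pos: [0.6361, -0.2452, 0.1018]
tcp_rot: [0.259, 0.4, 0.865, 0.157]
wrist_force: [-8.9, -5.8, 10.8]
grip_width: 0.201
```

```bash
python3 tab.py | head -2
```

```text
[ 0.63611235 -0.24523556  0.10175547] [-8.88314236 -5.82790819 10.81592393] [-0.75548104  0.96621318 -0.56557726] [-0.66  0.34 -0.52  0.24  0.41  0.31] 7.975 knob by tool 0.9828755729864214
top (np.float64(0.9877615155330638), [195.0, 183.0, 139.0, 83.0, 59.0, 59.0, 65.0, 98.0, 149.0, 182.0, 186.0])
```

>>> apply_moves(plan=[[[0, 0, -0.005], [0, 0, 0], -1], [[0, 0, -0.005], [0, 0, 0], -1], [[0, 0, -0.005], [0, 0, 0], -1], [[0, 0, -0.005], [0, 0, 0], -1], [[0, 0, -0.3], [0, 0, 0], -1], [[0, 0, -0.7], [0, 0, 0], -1], [[0, 0, -1], [0, 0, 0], -1], [[0, 0, -1], [0, 0, 0], -1]])

```text
time_s: 9.28
eef_pos: [0.5673, -0.2529, 0.2011]
tcp_rot: [0.259, 0.399, 0.865, 0.157]
wrist_force: [0.1, -0.1, -0.5]
grip_width: 0.998
```

```bash
sed -i 's/^t,s=pickle.*/t,s=avg("top"),avg("side")/; s/^c0=at_z(t,320.*/import sys/; s/^cm=.*//; s/^con,e=.*/con=CON/' m.py
python3 m.py 0.985 0.985; python3 -c "
from h import *
s,r=tool();print(s['eef_pos'],s['grip_width'],s['time_s'],np.round(s['joint_pos'],2))"
```

```text
box [0.45958604 0.21515487 0.19662284] 0.25106656551361084 [593, 1047]
home [0.60921381 0.26152809 0.17269113]
[[-1.2, 1.7], [1.4, -0.8], [0.5, 4.5], [-2.8, 0.3], [-0.9, -0.6], [0.5, -0.7], [0.5, 0.2], [-0.4, -2.3], [-0.3, -0.0]]
tab (np.float64(0.40005676679490965), np.float64(1.01))
tabS (np.float64(0.9016223680841102), np.float64(0.95))
[ 0.56746343 -0.25163449  0.19784182] 0.9981409365129672 9.675 [-0.76  0.16 -0.46  0.52  0.46  0.21]
```

View pics/ov.png

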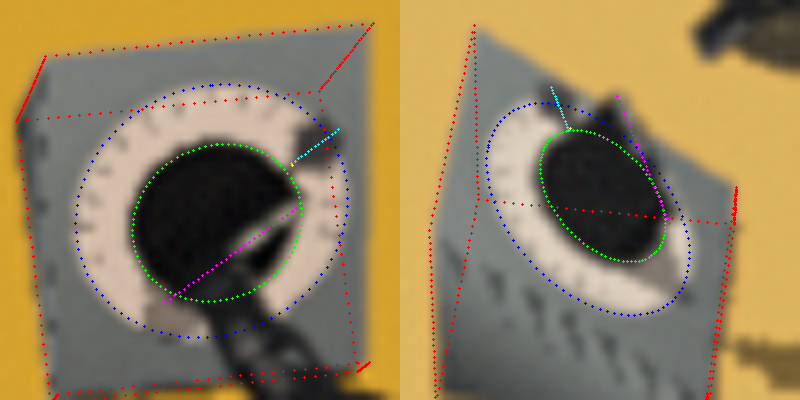

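```bash
cat > m2.py <<'E'
from h import *
from scipy.optimize import least_squares
T=lambda u,v:(165+u/6-.42,140+v/6-.42); S=lambda u,v:(200+(u-396)/4-.4,220+v/4-.4)
def ls(pk,x0):
    f=lambda v:np.hstack([proj(p,world(v,[X]))[0]-uv for p,uv,X in pk]); o=least_squares(f,x0,loss="soft_l1",f_scale=.5); return o.x,np.round(f(o.x).reshape(-1,2),1).tolist()
def segs(X,n=25): X=np.array(X,float); return np.array([a+(b-a)*k for a in X for b in X if (np.abs(a-b)<1e-9).sum()==2 for k in np.linspace(0,1,n)])
def line(*P,n=20): return np.vstack([np.linspace(a,b,n) for a,b in zip(P[:-1],P[1:])])
def overlay(t,s,BX,HM,name):
    out=[]
    for p,(c,r,w,h,f) in((t,(165,140,66,96,6)),(s,(200,220,98,80,4))):
        g=crop(p,c,r,w,h,f)
        def D(po,X,col):
            for q in proj(p,world(po,X)): cv2.circle(g,tuple(np.int32((q-[c,r]+.5)*f)),0,col,-1)
        if BX is not None: D(BX,segs(CBOX),(0,0,255))
        for sg in(1,-1): D(HM,line((.08,sg*.032,.018),(-.035,sg*.032,.018),(-.07,sg*.042,.018)),(255,0,0)); D(HM,line((.08,sg*.042,.018),(-.035,sg*.042,.018),(-.07,sg*.052,.018)),(255,0,255))
        D(HM,segs(box(.01,.08,-.071,.071,.088,.144)),(0,255,0))
        out.append(cv2.copyMakeBorder(g,0,576-g.shape[0],0,0,cv2.BORDER_CONSTANT))
    cv2.imwrite(name,np.hstack(out))
E
python3 - <<'E'
from m2 import *
t,s=avg("top"),avg("side")
z=.072
pk=[(t,T(178,318),(.08,.029,z)),(t,T(268,300),(.08,-.029,z)),(t,T(298,530),(-.08,-.029,z)),(s,S(605,98),(.08,-.029,z)),(s,S(603,153),(.08,.029,z)),(s,S(603,188),(.08,.029,0)),(s,S(773,107),(-.08,-.029,z)),(s,S(772,195),(-.08,.029,0))]
B,e=ls(pk,[.46,.215,.15]); print("box",B,e)
HM=[.6092,.2615,.1727]
overlay(t,s,B,HM,"pics/ov2.png")
E
```

```text
box [0.45789019 0.21350862 0.19915031] [[-0.1, -0.5], [-0.6, -0.2], [1.3, 1.3], [0.1, -0.1], [-0.1, -0.6], [-0.2, 0.8], [0.9, -0.5], [-0.2, 0.8]]
```

View pics/ov2.png

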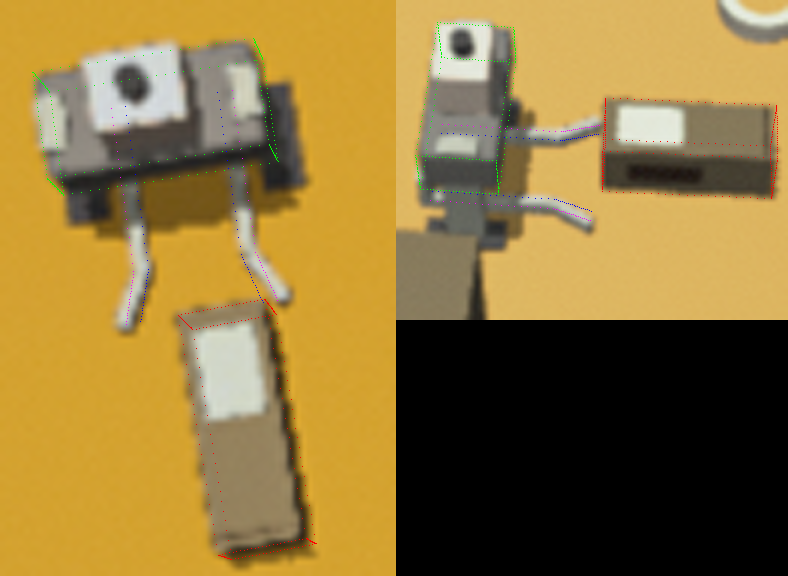

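```bash
cat >> m2.py <<'E'
def fitrails(t,s,B,HM):
    from scipy.optimize import minimize
    hulls=[]
    for g in(1,-1):
        hulls.append(box(-.035,.0,*sorted((g*.032,g*.042)),0,.018))
        hulls.append(np.array([[x,g*y,z] for z in(0,.018) for x,y in((-.035,.032),(-.035,.042),(-.07,.042),(-.07,.052))]))
    V=[]
    for p,(c0,c1,r0,r1) in((t,(180,217,173,198)),(s,(230,252,248,280))):
        v=cv2.cvtColor(p["avg"],cv2.COLOR_BGR2HSV).astype(float)[...,1]
        w=np.zeros((384,512)); w[r0:r1,c0:c1]=1
        w*=cv2.dilate(render(p,B,[CBOX]),np.ones((5,5)))<.05
        m=np.clip((150-v)/100,0,1); V.append((p,m,w)); 
    def c(x): return sum((np.abs(render(p,x,hulls)-m)*w).sum()/(m*w).sum() for p,m,w in V)
    o=minimize(c,HM,method="Nelder-Mead",options=dict(initial_simplex=np.array(HM)+np.vstack([np.zeros(3),np.diag([.006,.006,.04])]),xatol=2e-4,fatol=1e-4))
    return o.x,c(HM),o.fun,[(m*w).sum() for _,m,w in V]
E
python3 - <<'E'
from m2 import *
t,s=avg("top"),avg("side")
B=[.4579,.2135,.1950]
for h in([.6092,.2615,.1727],[.61,.265,.16]): print(fitrails(t,s,B,h))
HM=fitrails(t,s,B,h)[0]
# box edges check: fit box near corner using HSV soft mask
V=[]
for p,q in((t,(190,190,30,44)),(s,(248,241,50,32))):
    v=cv2.cvtColor(p["avg"],cv2.COLOR_BGR2HSV).astype(float); w=np.zeros((384,512)); c,r,a,b=q; w[r:r+b,c:c+a]=1
    print(np.round(v[q[1]+q[3]//2,q[0]:q[0]+q[2],:][::2]).astype(int).tolist())
c=np.cos(HM[2]);
print("box in home frame",world([0,0,-HM[2]],[[B[0]-HM[0],B[1]-HM[1],0]])[0],B[2]-HM[2])
s_,r=tool(); print(s_["eef_pos"],s_["time_s"])
E
```

```text
(array([0.61771969, 0.26345895, 0.19468914]), np.float64(1.0060355830180652), np.float64(0.7879276424123711), [np.float64(120.35000000000001), np.float64(218.44)])
(array([0.61760941, 0.26325662, 0.19130311]), np.float64(1.3478877110776897), np.float64(0.7896290296027418), [np.float64(120.35000000000001), np.float64(218.44)])
[[21, 200, 210], [21, 199, 213], [21, 201, 211], [21, 196, 204], [19, 94, 155], [19, 94, 147], [19, 96, 148], [20, 96, 148], [20, 97, 147], [19, 97, 150], [20, 93, 151], [19, 101, 96], [21, 198, 156], [21, 199, 214], [21, 199, 213]]
[[21, 144, 222], [19, 145, 215], [21, 80, 125], [21, 80, 128], [21, 80, 131], [21, 82, 131], [21, 80, 125], [22, 82, 124], [20, 80, 127], [22, 73, 133], [21, 74, 134], [21, 71, 136], [21, 77, 133], [20, 80, 137], [22, 80, 137], [21, 79, 135], [21, 81, 136], [21, 79, 133], [21, 77, 135], [21, 81, 135], [21, 77, 133], [22, 82, 134], [19, 86, 107], [20, 105, 131], [20, 146, 216]]
box in home frame [-0.16625652 -0.01848204  0.        ] 0.00369689151572275
[ 0.56737534 -0.2519505   0.19870341] 10.475
```

```bash
python3 - <<'E'
s=open('m2.py').read()
s=s.replace('m=np.clip((150-v)/100,0,1)','bg=200 if p is t else 146; m=np.clip((bg-15-v)/(bg-15-70),0,1)')
s+='''
def fitbox(t,s,B):
    from scipy.optimize import minimize
    V=[]
    for p,bg,lo in((t,200,96),(s,146,82)):
        v=cv2.cvtColor(p["avg"],cv2.COLOR_BGR2HSV).astype(float); w=(cv2.dilate(render(p,B,[CBOX]),np.ones((7,7)))>.02)*1.
        V.append((p,np.clip((bg-v[...,1])/(bg-lo),0,1),w))
    c=lambda x:sum((np.abs(render(p,x,[CBOX])-m)*w).sum()/(m*w).sum() for p,m,w in V)
    o=minimize(c,B,method="Nelder-Mead",options=dict(initial_simplex=np.array(B)+np.vstack([np.zeros(3),np.diag([.006,.006,.04])]),xatol=2e-4,fatol=1e-4)); return o.x,o.fun
'''
open('m2.py','w').write(s)
E
python3 - <<'E'
from m2 import *
t,s=avg("top"),avg("side")
B,e=fitbox(t,s,[.4579,.2135,.1950]); print("box",B,e)
for h in([.6092,.2615,.1727],[.617,.264,.19]): HM=fitrails(t,s,B,h); print(HM)
HM=HM[0]
print("box in home frame",world([0,0,-HM[2]],[[B[0]-HM[0],B[1]-HM[1],0]])[0],B[2]-HM[2])
overlay(t,s,B,HM,"pics/ov3.png")
E
```

```text
box [0.45977734 0.21623993 0.18147493] 0.2781763743645329
(array([0.61658299, 0.26239458, 0.19124428]), np.float64(0.9219196026244354), np.float64(0.7411764012077132), [np.float64(142.99999999999997), np.float64(189.90163934426232)])
(array([0.61857812, 0.26382118, 0.20311343]), np.float64(0.7910106043011906), np.float64(0.7405361300549379), [np.float64(142.99999999999997), np.float64(189.90163934426232)])
box in home frame [-0.16513444 -0.01456988  0.        ] -0.021638493808505466
```

View pics/ov3.png

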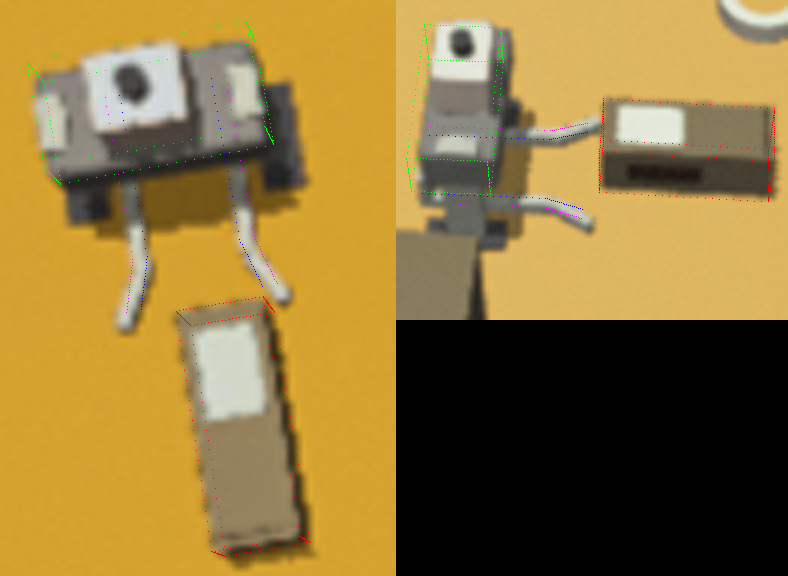

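```bash
cat >> h.py <<'E'
def Rd(yaw):
    x=-np.array([np.cos(yaw),np.sin(yaw),0]); z=np.array([0,0,-1.]); return R.from_matrix(np.array([x,np.cross(z,x),z]).T)
E
python3 - <<'E'
from h import *
s,r=tool(); p=np.array(s["eef_pos"]); F=Rd(.185); rel=(r.inv()*F).as_rotvec(); print(np.degrees(rel),p)
via=[[.53,-.16,.27],[.48,-.06,.29],[.44,.05,.28],[.41,.14,.26],[.398,.2036,.2]]
seq([(v,r*R.from_rotvec(rel*min(1,(k+1)/4))) for k,v in enumerate(via)],p,r)
E
```

```text
[ 16.28075144  33.00835187 -58.14050448] [ 0.56738413 -0.25195423  0.19866555]
[0.573, 0.579, -0.612] [0.136, 0.275, -0.485]
[0.746, 0.532, -0.236] [0.136, 0.275, -0.485]
[0.631, 0.743, 0.091] [0.136, 0.275, -0.485]
[0.325, 0.715, 0.189] [0.136, 0.275, -0.485]
[0.001, 0.539, 0.5] [0.0, 0.0, 0.0]
```

>>> apply_moves(plan=[[[0.57, 0.58, -0.61], [0.14, 0.27, -0.48], -1], [[0.57, 0.58, -0.61], [0.14, 0.27, -0.48], -1], [[0.57, 0.58, -0.61], [0.14, 0.27, -0.48], -1]])

```text
time_s: 11.25
eef_pos: [0.531, -0.1587, 0.2733]
tcp_rot: [0.201, 0.282, 0.93, 0.12]
wrist_force: [0.4, -0.1, -0.5]
grip_width: 1.002
```

>>> apply_moves(plan=[[[0.75, 0.53, -0.24], [0.14, 0.27, -0.48], -1], [[0.75, 0.53, -0.24], [0.14, 0.27, -0.48], -1], [[0.75, 0.53, -0.24], [0.14, 0.27, -0.48], -1]])

```text
time_s: 11.62
eef_pos: [0.4798, -0.0582, 0.2904]
tcp_rot: [0.136, 0.162, 0.974, 0.081]
wrist_force: [-0.4, -0.2, 0.1]
grip_width: 1.002
```

>>> apply_moves(plan=[[[0.63, 0.74, 0.09], [0.14, 0.27, -0.48], -1], [[0.63, 0.74, 0.09], [0.14, 0.27, -0.48], -1], [[0.63, 0.74, 0.09], [0.14, 0.27, -0.48], -1]])

```text
time_s: 12.0
eef_pos: [0.4405, 0.0523, 0.2786]
tcp_rot: [0.069, 0.037, 0.996, 0.039]
wrist_force: [0.8, -0.4, 0.4]
grip_width: 1.002
```

>>> apply_moves(plan=[[[0.33, 0.71, 0.19], [0.14, 0.27, -0.48], -1], [[0.33, 0.71, 0.19], [0.14, 0.27, -0.48], -1], [[0.33, 0.71, 0.19], [0.14, 0.27, -0.48], -1], [[0.33, 0.71, 0.19], [0.14, 0.27, -0.48], -1]])

```text
time_s: 12.5
eef_pos: [0.412, 0.1387, 0.2583]
tcp_rot: [0.003, -0.085, 0.996, -0.004]
wrist_force: [0.1, -1.0, 0.4]
grip_width: 1.002
```

```bash
cat > kn.py <<'E'
from h import *
import sys
t,s=avg("top"),avg("side")
img=[]
for p,(c,r,w,h,f) in((t,(295,138,50,50,8)),(s,(230,130,50,50,8))):
    g=crop(p,c,r,w,h,f); g0=g.copy()
    D=lambda X,col:[cv2.circle(g,tuple(np.int32((q-[c,r]+.5)*f)),1,col,-1) for q in proj(p,world(CON,X))]
    k=.985
    for y in(-.009,.009):
        e=y*(np.sin(k)*UP+np.cos(k)*np.array([0,1,0])); D([pan(k,x,.05)+e for x in np.linspace(-.04,.028,25)],(255,0,255))
    D([pan(k,.046,.009)],(0,255,255)); D([pan(k,r,.007) for r in np.linspace(.046,.074,12)],(255,255,0))
    img.append(g)
cv2.imwrite("pics/kn.png",np.hstack(img))
s_,r=tool(); print(s_["eef_pos"],s_["time_s"],np.round(s_["joint_pos"],2))
F=Rd(.185); seq([([.398,.2036,.13],F),([.398,.2036,.022],F)])
E
python3 kn.py
```

```text
[0.41136234 0.13914581 0.25886895] 12.9 [ 0.14  0.1  -0.19  1.28 -0.01 -0.03]
[0.023, 0.558, 1.069] [-0.017, 0.009, -0.027]
[0.0, 0.0, 0.9] [0.0, 0.0, 0.0]
```

View pics/kn.png

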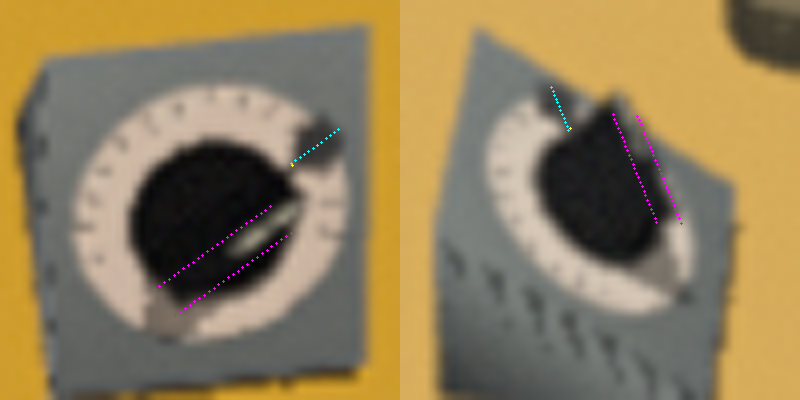

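```bash
cat > ka.py <<'E'
from h import *
from scipy.optimize import minimize_scalar
def score(p,th,off):
    g=cv2.cvtColor(p["avg"],cv2.COLOR_BGR2GRAY).astype(np.float32)
    e=off*(np.sin(th)*UP+np.cos(th)*np.array([0,1,0]))
    q=proj(p,world(CON,[pan(th,r,.05)+e for r in np.linspace(.002,.03,20)])).astype(np.float32)
    return cv2.remap(g,q[:,:1].copy(),q[:,1:].copy(),cv2.INTER_CUBIC).mean()
import sys
p=avg("top",6)
ths=np.linspace(.6,1.35,151)
S=np.array([[score(p,a,o) for o in np.linspace(-.006,.006,25)] for a in ths])
i,j=np.unravel_index(S.argmax(),S.shape); print("white line angle",ths[i],"offset",np.linspace(-.006,.006,25)[j]); M=S.max(1); w=np.clip(M-(M.max()*.9),0,None); print((w*ths).sum()/w.sum(), ths[M>M.max()*.95][[0,-1]])
E
python3 ka.py
```

```text
white line angle 0.9600000000000001 offset 0.0
0.9675959758627366 [0.805 1.13 ]
```

>>> apply_moves(newtons=25, plan=[[[0.02, 0.3, 0.4], [-0.017, 0.01, -0.027], -1], [[0.02, 0.56, 0.8], [-0.017, 0.01, -0.027], -1], [[0.02, 0.56, 1], [-0.017, 0.01, -0.027], -1], [[0.02, 0.56, 1], [-0.017, 0.01, -0.027], -1]])

```text
time_s: 13.7
eef_pos: [0.3971, 0.2043, 0.1371]
tcp_rot: [-0.002, -0.093, 0.996, -0.0]
wrist_force: [-0.4, 0.2, 1.0]
grip_width: 1.002
```

Run:
```python
from m2 import *
t,s=avg("top"),avg("side")
print(fitbox(t,s,[.459,.215,.185]))
s_,r=tool(); print(s_["eef_pos"],s_["time_s"])
seq([([.398,.2036,.022],Rd(.185))])
```

```text
(array([0.45753502, 0.21735405, 0.21071584]), np.float64(0.536932044626578))
[0.39852445 0.20431174 0.13876075] 14.1
[0.005, -0.005, 0.973] [0.0, 0.0, 0.001]
```

>>> apply_moves(newtons=25, plan=[[[0, 0, 0.4], [0, 0, 0], -1], [[0, 0, 0.8], [0, 0, 0], -1], [[0, 0, 0.97], [0, 0, 0], -1], [[0, 0, 0.97], [0, 0, 0], -1], [[0, 0, 0.97], [0, 0, 0], 0.3], [[0, 0, 0.97], [0, 0, 0], 1], [[0, 0, 0.97], [0, 0, 0], 1], [[0, 0, 0.97], [0, 0, 0], 1]])

```text
time_s: 15.1
eef_pos: [0.3988, 0.2046, 0.023]
tcp_rot: [0.001, -0.093, 0.996, 0.0]
wrist_force: [-0.3, -1.0, 6.0]
grip_width: 0.673
```

Run:
```python
from m2 import *
t,s=avg("top"),avg("side")
HM=np.array([.611,.2614,.18])
s_,r=tool(); print(s_["eef_pos"],s_["time_s"],s_["wrist_force"],s_["moment"],s_["grip_width"])
P=np.array(s_["eef_pos"]); x=-r.as_matrix()[:,0]; yaw=np.arctan2(x[1],x[0]); B=[*(P[:2]+.062*x[:2]),yaw]
print("B",B,"in home",world([0,0,-HM[2]],[[B[0]-HM[0],B[1]-HM[1],0]])[0])
overlay(t,s,B,HM,"pics/ov4.png")
```

```text
[0.39882511 0.2045511  0.02294859] 15.5 [-0.3534599  -1.68180828  6.63177335] [-0.11345366  0.13538723 -0.11727026] 0.6800267296503789
B [np.float64(0.4597566409675098), np.float64(0.2160116121128075), np.float64(0.18591632789868034)] in home [-0.15692569 -0.01757805  0.        ]
```

View pics/ov4.png

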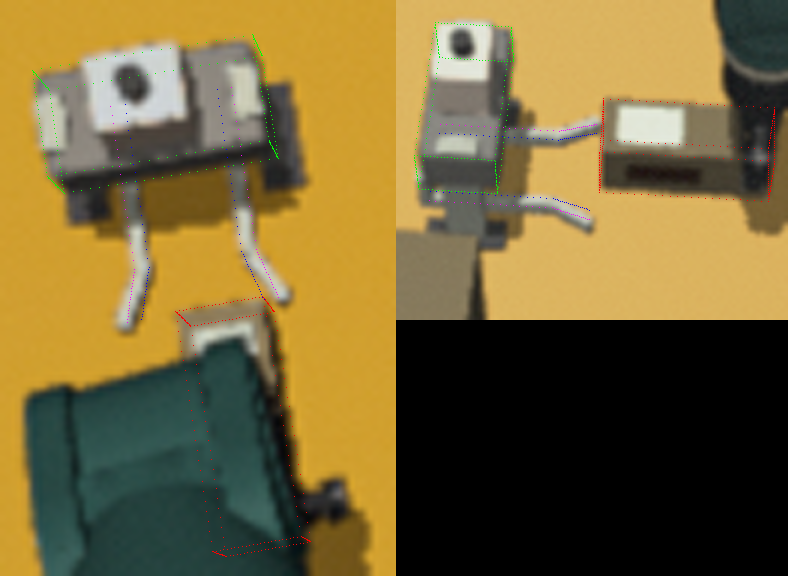

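>>> apply_moves(plan=[[[0, 0.05, 0], [0, 0, 0], 1], [[0, 0.1, 0], [0, 0, 0], 1], [[0, 0.15, 0], [0, 0, 0], 1], [[0, 0.15, 0], [0, 0, 0], 1], [[-0.08, 0.15, 0], [0, 0, 0], 1], [[-0.16, 0.15, 0], [0, 0, 0], 1], [[-0.24, 0.15, 0], [0, 0, 0], 1], [[-0.32, 0.15, 0], [0, 0, 0], 1], [[-0.32, 0.15, 0], [0, 0, 0], 1]])

```text
time_s: 16.62
eef_pos: [0.433, 0.2293, 0.0228]
tcp_rot: [0.0, -0.093, 0.996, 0.0]
wrist_force: [-1.0, -0.4, 8.3]
grip_width: 0.671
```

Run:
```python
from m2 import *
t,s=avg("top"),avg("side")
HM=np.array([.611,.2614,.18])
s_,r=tool(); print(s_["eef_pos"],s_["time_s"],s_["wrist_force"],s_["moment"],s_["grip_width"])
P=np.array(s_["eef_pos"]); x=-r.as_matrix()[:,0]; yaw=np.arctan2(x[1],x[0]); B=[*(P[:2]+.062*x[:2]),yaw]
print("B",B,"in home",world([0,0,-HM[2]],[[B[0]-HM[0],B[1]-HM[1],0]])[0])
a=crop(t,165,150,66,66,7); b=crop(s,205,232,55,66,6); b=cv2.copyMakeBorder(b,0,a.shape[0]-b.shape[0],0,0,cv2.BORDER_CONSTANT)
cv2.imwrite("pics/mid.png",np.hstack([a,b])); print(np.hstack([a,b]).shape)
```

```text
[0.43306439 0.22931016 0.02286339] 17.025 [-0.67024043 -1.21238331  6.39857341] [-0.23684609  0.28804537 -0.06090492] 0.6748466120818549
B [np.float64(0.4939936089766318), np.float64(0.24078307800401128), np.float64(0.18611984569064335)] in home [-0.11880704  0.00066378  0.        ]
(462, 792, 3)
```

View pics/mid.png

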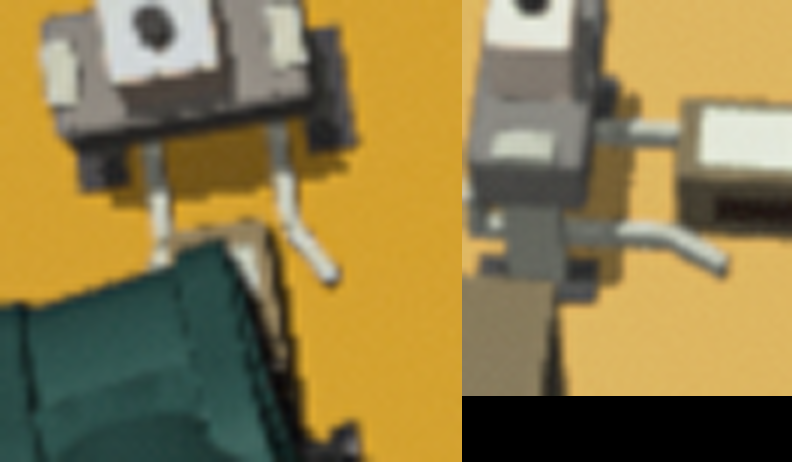

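>>> apply_moves(plan=[[[-0.02, 0.015, 0], [0, 0, 0], 1], [[-0.08, 0.015, 0], [0, 0, 0], 1], [[-0.14, 0.015, 0], [0, 0, 0], 1], [[-0.2, 0.015, 0], [0, 0, 0], 1], [[-0.2, 0.015, 0], [0, 0, 0], 1]])

```text
time_s: 17.65
eef_pos: [0.4551, 0.235, 0.0228]
tcp_rot: [-0.001, -0.093, 0.996, -0.0]
wrist_force: [-7.8, -4.6, 13.8]
grip_width: 0.677
```

```bash
cat > st.py <<'E'
from h import *
HM=np.array([.611,.2614,.18])
s_,r=tool(); P=np.array(s_["eef_pos"]); x=-r.as_matrix()[:,0]; yaw=np.arctan2(x[1],x[0]); B=[*(P[:2]+.062*x[:2]),yaw]
print(P,s_["time_s"],"F tool",r.inv().apply(s_["wrist_force"]).round(1),"M",r.inv().apply(s_["moment"]).round(2),round(s_["grip_width"],3),"yaw",round(yaw,4),"in home",world([0,0,-HM[2]],[[B[0]-HM[0],B[1]-HM[1],0]])[0].round(4))
E
python3 st.py
```

```text
[0.45512992 0.23501444 0.02282336] 17.65 F tool [  8.5  -3.  -13.8] M [0.51 1.46 0.22] 0.677 yaw 0.1859 in home [-0.0961  0.0023  0.    ]
```

>>> apply_moves(plan=[[[0, -0.012, 0], [0, 0, 0], 1], [[-0.05, -0.012, 0], [0, 0, 0], 1], [[-0.1, -0.012, 0], [0, 0, 0], 1], [[-0.1, -0.012, 0], [0, 0, 0], 1]])

```text
time_s: 18.15
eef_pos: [0.4679, 0.2362, 0.0228]
tcp_rot: [-0.0, -0.093, 0.996, 0.0]
wrist_force: [-4.4, -1.1, 10.4]
grip_width: 0.676
```

```bash
python3 st.py; python3 -c "
from m2 import *
t=avg('top',3);s=avg('side',3)
"
```

```text
[0.46788805 0.23620306 0.02283868] 18.15 F tool [  4.5  -0.3 -10.4] M [0.26 0.79 0.02] 0.676 yaw 0.1862 in home [-0.0833  0.0012  0.    ]
```

>>> apply_moves(plan=[[[-0.07, 0, 0], [0, 0, 0], 1], [[-0.14, 0, 0], [0, 0, 0], 1], [[-0.21, 0, 0], [0, 0, 0], 1], [[-0.28, 0, 0], [0, 0, 0], 1], [[-0.28, 0, 0], [0, 0, 0], 1]])

```text
time_s: 19.08
eef_pos: [0.5014, 0.2425, 0.0229]
tcp_rot: [0.0, -0.093, 0.996, 0.0]
wrist_force: [-0.7, -0.2, 5.5]
grip_width: 0.675
```

```bash
python3 st.py
```

```text
[0.50143885 0.2425139  0.02285116] 19.075 F tool [ 0.8 -0.1 -5.5] M [ 0.23  0.33 -0.02] 0.675 yaw 0.1861 in home [-0.0492  0.0014  0.    ]
```

>>> apply_moves(plan=[[[-0.07, 0, 0], [0, 0, 0], 1], [[-0.14, 0, 0], [0, 0, 0], 1], [[-0.21, 0, 0], [0, 0, 0], 1], [[-0.28, 0, 0], [0, 0, 0], 1], [[-0.28, 0, 0], [0, 0, 0], 1]])

```text
time_s: 19.7
eef_pos: [0.5346, 0.2487, 0.0229]
tcp_rot: [0.0, -0.093, 0.996, 0.0]
wrist_force: [-0.4, -0.1, 4.8]
grip_width: 0.674
```

```bash
python3 st.py
```

```text
[0.53457093 0.24874071 0.02287666] 19.7 F tool [ 0.4  0.  -4.8] M [0.19 0.2  0.02] 0.674 yaw 0.1861 in home [-0.0155  0.0016  0.    ]
```

>>> apply_moves(plan=[[[-0.025, 0, 0], [0, 0, 0], 1], [[-0.05, 0, 0], [0, 0, 0], 1], [[-0.075, 0, 0], [0, 0, 0], 1], [[-0.1, 0, 0], [0, 0, 0], 1], [[-0.1, 0, 0], [0, 0, 0], 1]])

```text
time_s: 20.32
eef_pos: [0.5454, 0.2508, 0.0229]
tcp_rot: [-0.0, -0.093, 0.996, 0.0]
wrist_force: [-4.3, -1.3, 9.1]
grip_width: 0.677
```

```bash
python3 st.py
```

```text
[0.54543271 0.25079698 0.02286239] 20.325 F tool [ 4.5 -0.5 -9.1] M [0.16 0.97 0.11] 0.677 yaw 0.1862 in home [-0.0044  0.0017  0.    ]
```

>>> apply_moves(plan=[[[-0.015, 0, 0], [0, 0, 0], 1], [[-0.03, 0, 0], [0, 0, 0], 1], [[-0.03, 0, 0], [0, 0, 0], 1]])

```text
time_s: 20.7
eef_pos: [0.5483, 0.2513, 0.0228]
tcp_rot: [-0.001, -0.093, 0.996, -0.0]
wrist_force: [-8.4, -2.1, 11.1]
grip_width: 0.68
```

```bash
python3 st.py
```

```text
[0.54832154 0.2513472  0.02281948] 20.7 F tool [  8.7  -0.5 -11.1] M [0.27 1.53 0.02] 0.68 yaw 0.1863 in home [-0.0015  0.0017  0.    ]
```

>>> apply_moves(plan=[[[-0.015, 0, 0], [0, 0, 0], 1], [[-0.03, 0, 0], [0, 0, 0], 1], [[-0.03, 0, 0], [0, 0, 0], 1]])

```text
time_s: 21.08
eef_pos: [0.5488, 0.2514, 0.0225]
tcp_rot: [-0.003, -0.093, 0.996, -0.0]
wrist_force: [-25.3, -5.3, 24.1]
grip_width: 0.678
```

```bash
python3 st.py
```

```text
[0.54877104 0.25140136 0.02254636] 21.075 F tool [ 26.   -0.5 -23.9] M [0.22 4.69 0.38] 0.678 yaw 0.1862 in home [-0.001   0.0017  0.    ]
```

>>> apply_moves(plan=[[[-0.02, 0, 0], [0, 0, 0], -1], [[-0.02, 0, 0], [0, 0, 0], -1], [[-0.02, 0, 0], [0, 0, 0], -1], [[-0.02, 0, -0.3], [0, 0, 0], -1], [[-0.02, 0, -0.75], [0, 0, 0], -1], [[0.2, 0, -0.75], [0, 0, 0], 1], [[0.45, 0, -0.75], [0, 0, 0], 1], [[0.45, 0, -0.75], [0, 0, 0], 1], [[0.45, 0, -0.75], [0, 0, 0], 1]])

```text
time_s: 22.2
eef_pos: [0.5003, 0.2423, 0.1118]
tcp_rot: [-0.0, -0.093, 0.996, 0.0]
wrist_force: [0.5, 0.1, 0.5]
grip_width: 0.145
```

```bash
python3 st.py
python3 - <<'E'
from m2 import *
t,s=avg("top",3),avg("side",3)
# side-only estimate of the near face/bottom edge of box
for x in(-.004,-.002,0,.002):
    B=[*world([.611,.2614,.18],[[x,.0017,0]])[0][:2],.186]; 
    v=cv2.cvtColor(s["avg"],cv2.COLOR_BGR2HSV).astype(float)[...,1]; m=np.clip((146-v)/64,0,1)
    w=(cv2.dilate(render(s,B,[box(-.085,-.03,-.029,.029,0,.072)]),np.ones((3,3)))>.02); print(x,np.abs((render(s,B,[CBOX])-m)*w).sum())
E
```

```text
[0.50031425 0.24232606 0.11183877] 22.2 F tool [-0.5  0.  -0.5] M [-0.02 -0.03 -0.01] 0.145 yaw 0.1861 in home [-0.0503  0.0014  0.    ]
-0.004 56.59375
-0.002 43.1875
0 36.390625
0.002 43.609375
```

>>> apply_moves(plan=[[[0, 0, 0.35], [0, 0, 0], 1], [[0, 0, 0.66], [0, 0, 0], 1], [[0, 0, 0.66], [0, 0, 0], 1], [[-0.05, 0, 0.66], [0, 0, 0], 1], [[-0.1, 0, 0.66], [0, 0, 0], 1], [[-0.13, 0, 0.66], [0, 0, 0], 1], [[-0.15, 0, 0.66], [0, 0, 0], 1], [[-0.15, 0, 0.66], [0, 0, 0], 1]])

```text
time_s: 23.5
eef_pos: [0.5174, 0.2455, 0.0325]
tcp_rot: [-0.0, -0.093, 0.996, -0.0]
wrist_force: [0.1, 0.3, 0.6]
grip_width: -0.002
```

```bash
python3 st.py
```

```text
[0.51741562 0.24550688 0.03253952] 23.5 F tool [-0.2  0.3 -0.6] M [-0.05  0.03  0.02] -0.002 yaw 0.1861 in home [-0.0329  0.0015  0.    ]
```

Not yet touching (about −0.095 in the rails' frame); creep on.

>>> apply_moves(plan=[[[-0.02, 0, 0], [0, 0, 0], 1], [[-0.04, 0, 0], [0, 0, 0], 1], [[-0.05, 0, 0], [0, 0, 0], 1], [[-0.05, 0, 0], [0, 0, 0], 1]])

```text
time_s: 24.0
eef_pos: [0.5195, 0.2455, 0.0313]
tcp_rot: [-0.004, -0.093, 0.996, -0.001]
wrist_force: [-16.0, -5.5, 3.3]
grip_width: 0.003
```

```bash
python3 st.py
```

```text
[0.51951994 0.24554772 0.03132211] 24.0 F tool [16.8 -2.5 -3.1] M [0.38 2.7  0.03] 0.003 yaw 0.1862 in home [-0.0308  0.0012  0.    ]
```

>>> apply_moves(plan=[[[-0.02, 0, 0], [0, 0, 0], 1], [[-0.02, 0, 0], [0, 0, 0], 1]])

```text
time_s: 24.25
eef_pos: [0.5194, 0.2456, 0.0306]
tcp_rot: [-0.006, -0.093, 0.996, -0.001]
wrist_force: [-26.5, -7.4, 3.5]
grip_width: 0.006
```

>>> apply_moves(plan=[[[0.05, 0, 0], [0, 0, 0], 1], [[0.2, 0, 0], [0, 0, 0], 1], [[0.3, 0, -0.3], [0, 0, 0], 1], [[0.4, 0, -0.8], [0, 0, 0], 0], [[0.6, -0.3, -1], [0, 0, 0], -1], [[0.9, -0.8, -1], [0, 0, 0], -1], [[1, -1, -1], [0, 0, 0], -1], [[1, -1, -1], [0, 0, 0], -1]])

```text
time_s: 25.25
eef_pos: [0.4296, 0.1054, 0.153]
tcp_rot: [-0.0, -0.092, 0.996, -0.0]
wrist_force: [0.3, 0.3, 0.4]
grip_width: 1.001
```

```bash
python3 st.py
python3 - <<'E'
from m2 import *
from tab import tabang
t,s=avg("top"),avg("side")
HM=np.array([.611,.2614,.18])
# home-frame grid: visible near part of the box, both views
def cost(B):
    c=0
    for p,bg,lo in((t,200,96),(s,146,82)):
        v=cv2.cvtColor(p["avg"],cv2.COLOR_BGR2HSV).astype(float)[...,1]; m=np.clip((bg-v)/(bg-lo),0,1)
        w=cv2.dilate(render(p,HM,[box(-.086,-.072,-.034,.034,0,.072)]),np.ones((5,5)))>.02; c+=np.abs((render(p,B,[CBOX])-m)*w).sum()
    return c
r=min((cost([*world(HM,[[x,y,0]])[0][:2],HM[2]+a]),x,y,a) for x in np.arange(-.008,.0081,.001) for y in np.arange(-.003,.0041,.001) for a in(-.03,-.015,0,.015)); print("box rel home",r)
print("tab",tabang(t)[0])
for n,p in(("top",t),("side",s)):
    for q in["cup","roll","lids","spare_box"]:
        print(n,q,[(round(x["confidence"],2),np.round(x["extent"]).tolist()) for x in nets.regions_of(p["raw"],q)][:3])
E
python3 ka.py
```

```text
[0.42955935 0.10540626 0.15298883] 25.25 F tool [-0.3  0.3 -0.4] M [-0.02  0.03  0.06] 1.001 yaw 0.1834 in home [-0.1444 -0.1208  0.    ]
box rel home (np.float64(118.8233173076923), np.float64(0.0), np.float64(0.001), 0.015)
tab 0.9884580976521783
white line angle 0.9600000000000001 offset 0.0
0.9673522042316579 [0.805 1.135]Traceback (most recent call last):
  File "<stdin>", line 16, in <module>
ValueError: only the last four pictures can be asked about
```

Run:
```python
from h import *
t=viewer.capture("top"); s=viewer.capture("side")
for n,p in(("top",t),("side",s)):
    for q in["cup","roll","lids","spare_box"]: print(n,q,[(round(x["confidence"],2),np.round(x["extent"]).tolist()) for x in nets.regions_of(p,q)][:2])
print(arm.get_state()["time_s"]); print(ticket.sign_off())
```

```text
top cup [(0.78, [255.0, 154.0, 23.0, 25.0]), (0.57, [383.0, 181.0, 26.0, 21.0])]
top roll [(0.69, [256.0, 221.0, 18.0, 25.0])]
top lids [(0.63, [385.0, 184.0, 25.0, 22.0])]
top spare_box [(0.65, [140.0, 162.0, 33.0, 36.0])]
side cup [(0.94, [225.0, 201.0, 19.0, 29.0])]
side roll [(0.74, [289.0, 223.0, 22.0, 20.0])]
side lids [(0.43, [275.0, 130.0, 12.0, 20.0])]
side spare_box [(0.81, [208.0, 303.0, 31.0, 49.0])]
26.45
the job is handed in; nothing more can be done
None
```

The knob is turned to the tab and the cup box is pushed home against the end stop. I handed the job in at 26.5 s with the gripper open and touching nothing.

- **Knob:** I gripped the bar and turned it from about -0.50 to 0.98 rad, measured by the tool. The tab measures 0.988 rad. The white line on the knob reads 0.96–0.97 rad in the top picture. The readings differ by up to about 1.5°, roughly the accuracy of the pictures. Neither the knob nor the tab changed after I let go.
- **Cup box:** I slid it in at constant height, and it touched the left rail lightly at first, which I corrected. It stopped firmly at about 26 N. I then let go and squared it up with closed fingers, again to about 26 N, and it did not move further. The fit to both pictures puts it within about 1 mm of home and 1° of straight. The rail position itself is only known to about 2–3 mm, so the firm stop is the stronger evidence.
- **Bystanders:** The networks found the cup, roll and standing box within about 2 pixels of where they started in both views. The lids matched in the top view but read 5 pixels off in the side view, at a low confidence of 0.43. The arm never went near them after the start.

I used all 12 picture views before the final insertion, so the last checks rest on forces and numerical fits. I did not see the final state by eye.

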